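# Show a weld coupon to the inspection microscope

### The arm

A 6-joint arm with a two-finger parallel gripper is mounted at the origin on the work surface. World frame = base frame: x ahead of the robot, y to its left, z up, the work surface at z = 0. Lengths are in m, angles in rad, forces in N, time in s.
With the tool pointing down it reaches from about 0.325 to 0.9 m from the base axis. Payload 6.1 kg.
Tool frame: the origin (TCP) lies midway between the tips of the shut fingers; the grasp point (between the pads) lies 19 mm behind it; z points along the fingers, y is the line along which they close (so a half turn about z gives the same grasp; the last joint's range is limited). The gripper opens to 87 mm and grips with 3 to 60 N. Pads are 19 mm wide; open, the fingers measure 117 mm over their backs; the gripper's body (75 mm by 190 mm) begins 51 mm behind the grasp point.
Start: joints at [-1.317, 0.22, 1.526, -0, 1.395, -0.126], TCP at [0.232, -0.58, 0.223] pointing down, gripper open.
Joint ranges: [-2.98, 2.98], [-0.91, 2.08], [0.09, 2.57], [-1.24, 4.39], [0.2, 2.65], [-2.68, 2.68]. Speed limits (rad/s): [2.57, 2.57, 3.01, 3.14, 3.14, 3.14].

### API

Orientations are given as a rotation vector (axis times angle).
In Python, from plant import ctrl gives the robot as it stands.
- The arm moves only by the shell command python3 -m inch 'ROWS' [FORCE]. ROWS is JSON, a list of rows, each a list of 7 numbers: the turn, a rotation vector about the tool's x, y, z in degrees, then the shift along the tool's x, y, z in mm, then the opening, from 0 (shut) to 1 (fully open). A call has 1 to 20 rows; each row is the pose to reach, as a shift and turn from the pose commanded when the call began, along the tool's axes at that moment; what a row does not reach only later rows make up. A row lasts 1/12 s, in which the tool goes at most 41.7 mm and 7.16 degrees, less where a joint would pass 70% of its speed; a pose out of reach is approached as far as the arm can. A call with a gripper value outside its range is refused whole. The fingers move at their own pace and stop on an object; FORCE is the grip in N (left out, the last holds). Time passes only in rows, so rows that repeat a pose let the fingers close. It gives the time, the measured TCP pose, the force, the opening and the grip force at its end, in the units of the state.
- ctrl.state(): the state, without advancing time (a new reading comes with each control period).
- ctrl.get_image(name): name is "side" or "top" or "wrist"; returns the picture (480x640x3 uint8, blue, green, red); there is no depth.
- ctrl.camera_model(name): a dict with "intrinsics" (3x3 intrinsics, pixels), "view" (4x4, takes a point from world to camera coordinates). Camera axes: x right, y down, z forward; pixel columns grow to the right and rows downward; lengths in m; the calibration is good to about 2 mm. A picture is of the moment at which its call begins: read the wrist's pose just before it. camera_model takes no time and is no camera call; for the wrist camera it gives the pose at the moment of the call.
- ctrl.finish_job(): hands the job in; it is judged then, once.
Trained networks look in the newest picture that a camera, given by its name, has taken for a name from the list of things; names that differ only in an ending like _2 or _b are one class to them, and where a whole thing is asked for, a point or a joint stands for the part that bears it (a point fixed in the world has none). Each returns a list of dicts, best first, with "score" (0 to 1); they miss things now and then, are a little off and sometimes report something else, mostly with a low value. They report only what shows in the picture. A call takes as long as a camera call. They do not tell look-alikes from the thing itself.
- ctrl.recognise(camera, query): "bbox" ([left, top, right, bottom] in pixels, round what is visible of it).
- ctrl.regions_of(camera, query): "mask" (480x640 bool, what is visible of it) and "bbox" ([left, top, right, bottom] in pixels, round what is visible of it).
- ctrl.spot_point(camera, query): "uv" ([column, row] in pixels: a listed point, or the origin of a listed thing).
The state is a dict: "t": time; "q": joint angles; "qd": joint speeds; "joint_efforts": joint torques, N m; "eef_pos": TCP position; "ee_rot": TCP orientation; "contact_force": force on the tool from outside, world axes, zero at the start; "moment": the same for the moment, N m; "gripper_width": opening from 0.0 (shut) to 1.0 (fully open); "grip_force": force on a finger pad.
Only numpy, scipy, OpenCV 4.12 (cv2) and the standard library are available. Lean on these libraries where they do the work, as an engineer would, in place of code of your own. Each camera call takes 0.05 s, during which the arm holds its last target. There are 200 camera calls.

### The job

First set the lamp dimmer: slide its black grip along the track until the grip's white line is level with the tip of the orange pointer. Then pick the weld coupon (dark steel bar with one brass-coloured polished end) off the XY stage and hold it up in the air in front of the tilted inspection microscope, weld bead upward, with the centre of its polished end at the focus point (on the lens axis, level with the tips of the two brass prongs) and squarely facing the lens. Finish while still holding it there, steady; touch neither the microscope nor its stand, and leave the dimmer setting and the other things on the bench undisturbed.

Things in the scene. Friction and masses are not known exactly. Their poses are not given: they have to be found in the camera images.
- dimmer (a joint): Travel of the dimmer's grip along its track, 0 to 0.120 m, growing towards the +y axis of dimmer_base; stays where it is left (about 1.5 N of friction). The grip's centre is at y = joint - 0.060 in the frame of dimmer_base.
- dimmer_base: White dimmer housing fixed to the bench, 40 x 170 x 14 mm (x, y, z), with a scale of short black ticks every 10 mm. Origin: centre of its underside; y runs along the track. Its place, side of the bench (swapped with the stage's) and yaw vary.
- dimmer_top (a point): Centre of the top of the black dimmer grip, which has a thin white line across it. The grip is a block 28 mm (across the track) x 20 mm (along the track) x 40 mm tall; its top is 54.5 mm above the bench, its foot 14.5 mm. Axes parallel to dimmer_base.
- pointer: Orange pointer clip fixed to the bench beside the far (+x) edge of the dimmer housing, 18 x 14 x 12 mm high, with a small triangular tip towards the track. Origin on the bench under it; axes parallel to dimmer_base. The dimmer is set when dimmer_top has the same y as the pointer, in the pointer's frame.
- stage: Fixed aluminium XY stage, 130 x 130 mm, top plate 120 x 120 mm with its upper face 40 mm above the bench; two micrometer heads stick out, up to 160 mm from its centre, towards its -x and -y, no higher than 30 mm. Origin: centre of its underside.
- coupon: Loose weld coupon lying on the stage: dark steel bar 60 mm long (x) x 22 mm wide (y) x 30 mm high (z), about 0.3 kg (mass varies), with a bright weld bead 2.5 mm high along its top. Its +x end is brass-coloured for 8 mm (polished end). Origin: centre of its underside; x along the bar towards the polished end, z up out of the bead side.
- coupon_face (a point): Centre of the coupon's polished end face: 30 mm along +x and 15 mm up from the coupon's origin. Axes parallel to the coupon's. Well held up, it is at the microscope's origin, with the coupon's x and y axes along the microscope's x and y axes.
- microscope: Inspection microscope head, fixed. Its origin is the FOCUS POINT in the air, 180 to 240 mm above the bench, on the lens axis 70 mm in front of the lens rim. Its x axis runs from there up the lens axis into the lens (25 degrees above level, away from the robot); y is level. Two 4 mm brass prongs end in the focal plane (x = 0) at y = +36 and -36, z = -20 mm. Barrel up to 42 mm in diameter.
- stand: Stand of the microscope: white foot 140 x 160 x 18 mm and steel post 24 mm in diameter, 378 mm tall. Origin under the foot on the bench, 20 mm to the -x side of the post; the focus point is 170 mm to the -x side of the origin.
- puck_a: Bystander: mounted specimen, black disc 32 mm in diameter, 22 mm high, in the blue tray. Origin: centre of its underside.
- puck_b: Bystander: another black disc like puck_a, in the blue tray.
- plain_bar: Bystander: plain dark steel bar 60 x 22 x 30 mm without brass end or bead, on the bench. Not the coupon.
- ref_block: Bystander: steel hardness reference disc, 60 mm in diameter, 15 mm high, on the bench between stage and dimmer.
- objective: Bystander: brass spare objective standing upright, 30 mm in diameter, 42 mm tall.
- bottle: Bystander: clear bottle with blue cap, 60 mm in diameter, 150 mm tall.
- screwdriver: Bystander: screwdriver lying on the bench.
Not all that is in view belongs to the job. What is shaped like the dimmer_base but red is not meant.

How it is judged:
By the outcome, as a careful person would: the job done as asked, in the order asked, and still so for the second after the job is handed in, while the arm keeps its last pose, push and grip.
It also fails if it takes over 53 s, if anything falls off the work surface, if the arm or the gripper's body presses on something with over 40 N, if the wrist force passes 120 N, or if a joint passes its speed limit or range.

## Working session

There is one attempt and no reset: what is moved stays moved. The work goes in short steps, Python scripts to look and compute and a shell command to move; the robot and the scene stay as the last step left them, time stands still between calls to the robot, and variables do not carry over. Pictures are saved under pics/ and viewed, at most 10 in all, crops included, and the job is handed in when it is done.

```bash
ls; mkdir -p pics; python3 - <<'E'
from plant import ctrl
import cv2
s=ctrl.state();print(s)
for n in ["side","top"]:
    im=ctrl.get_image(n);cv2.imwrite(f"pics/{n}0.png",im)
    m=ctrl.camera_model(n);print(n,m)
    for q in ["dimmer_base","dimmer_top","pointer","stage","coupon","coupon_face","microscope","stand","plain_bar"]:
        print(n,q,[(r['score'],r['uv']) for r in ctrl.spot_point(n,q)][:3])
E
```

```text
pics
{'t': 0.0, 'q': array([-1.31709762e+00,  2.21218399e-01,  1.52760378e+00, -1.47682409e-05,
        1.39471653e+00, -1.26079813e-01]), 'qd': array([-0.00169807,  0.00083173,  0.00037073, -0.00258026, -0.00017241,
       -0.00117827]), 'joint_efforts': array([ 6.41238948e-04, -4.94600165e+01, -3.87383151e+01,  7.00992113e-02,
        5.68489137e-02, -1.91973522e-04]), 'eef_pos': array([ 0.23154251, -0.57985705,  0.22144594]), 'ee_rot': array([-3.08321592e+00, -5.92613679e-01,  2.17578708e-04]), 'contact_force': array([-0.44544775, -0.28962315,  0.22036944]), 'moment': array([ 0.0381321 ,  0.00924097, -0.00354668]), 'grip_force': 0.0, 'gripper_width': 1.0022904231665108}
side {'intrinsics': array([[502.75644114,   0.        , 315.72868605],
       [  0.        , 502.75644114, 241.29370898],
       [  0.        ,   0.        ,   1.        ]]), 'view': array([[ 0.98865835, -0.14977043,  0.01111277, -0.49510628],
       [-0.07636608, -0.56505943, -0.82150841,  0.1331013 ],
       [ 0.12931704,  0.8113425 , -0.5700881 ,  1.36715947],
       [ 0.        ,  0.        ,  0.        ,  1.  
[... 604 characters left out ...]
      [  0.        ,   0.        ,   1.        ]]), 'view': array([[ 0.01997551, -0.99966476, -0.01647235,  0.00381593],
       [-0.98265296, -0.01659194, -0.18471023,  0.48264602],
       [ 0.184375  ,  0.01987628, -0.98265497,  1.57855308],
       [ 0.        ,  0.        ,  0.        ,  1.        ]])}
top dimmer_base [(0.87, [210.8, 285.0]), (0.84, [134.3, 298.7]), (0.72, [197.2, 366.1])]
top dimmer_top [(0.63, [215.5, 370.9]), (0.62, [224.8, 222.0]), (0.62, [227.6, 295.2])]
top pointer [(0.45, [215.1, 210.9])]
top stage [(0.73, [411.9, 231.3])]
top coupon [(0.74, [411.7, 220.8])]
top coupon_face [(0.81, [405.6, 213.3])]
top microscope []
top stand []
top plain_bar [(0.5, [444.3, 172.0])]
```

View pics/side0.png

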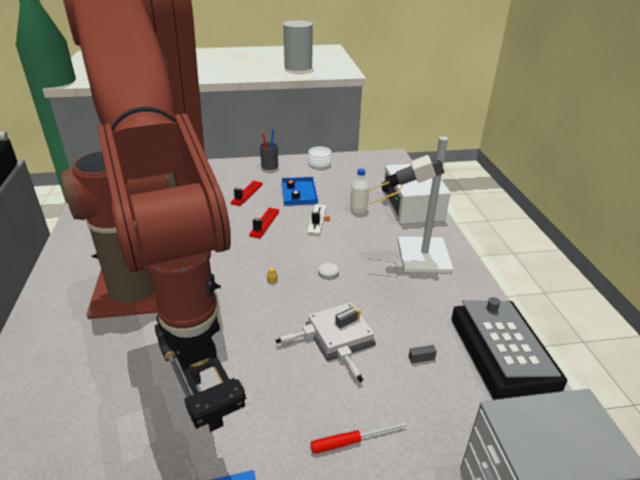

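View pics/top0.png

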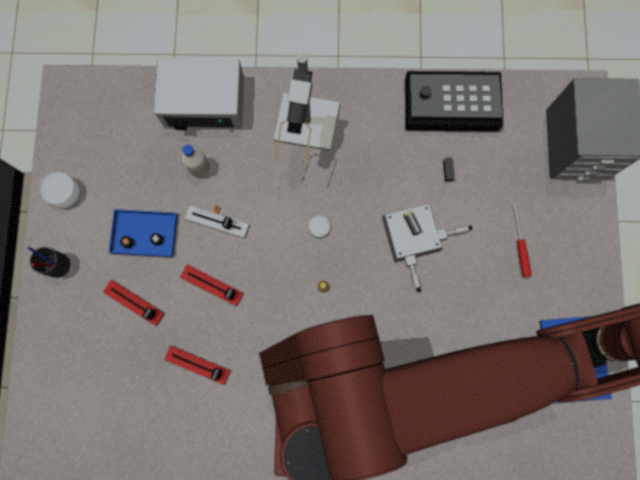

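The side and top views show one white dimmer (top 217,222; grip 227,222; orange pointer 216,210). The red ones at top (211,285), (134,301) and (197,365) are decoys. The bar with the brass end and bead on the stage at top (412,221) is the coupon. The bar at (448,169) is plain, on the bench, so it isn't the coupon. I'll confirm with one enlarged crop.

```bash
cat > h.py <<'E'
import numpy as np, cv2
from plant import ctrl
from scipy.spatial.transform import Rotation as R
def ray(m,uv):
    V=np.array(m['view']);K=m['intrinsics']
    d=V[:3,:3].T@np.linalg.solve(K,[uv[0],uv[1],1]);return -V[:3,:3].T@V[:3,3],d
def onz(m,uv,z):
    o,d=ray(m,uv);return o+d*(z-o[2])/d[2]
def tri(obs):
    A=0;b=0
    for m,uv in obs:
        o,d=ray(m,uv);d=d/np.linalg.norm(d);P=np.eye(3)-np.outer(d,d);A=A+P;b=b+P@o
    x=np.linalg.solve(A,b)
    return x,[proj(m,x)-uv for m,uv in obs]
def proj(m,x):
    V=np.array(m['view']);c=m['intrinsics']@(V[:3,:3]@x+V[:3,3]);return c[:2]/c[2]
E
python3 - <<'E'
from h import *
t=cv2.imread("pics/top0.png");s=cv2.imread("pics/side0.png")
def c(im,x,y,w,h,W=400,H=300): return cv2.resize(im[y:y+h,x:x+w],(W,H),interpolation=cv2.INTER_CUBIC)
cv2.imwrite("pics/crops.png",np.vstack([np.hstack([c(t,177,192,80,60),c(t,372,195,80,60)]),np.hstack([c(t,260,100,80,60),c(s,350,150,80,60)])]))
E
```

```text
(no output)
```

View pics/crops.png

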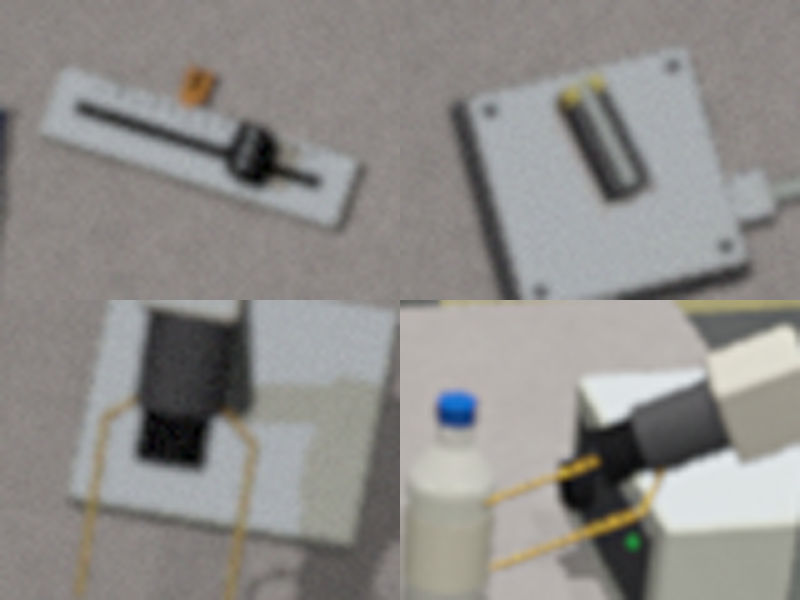

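Confirmed: the white dimmer's grip is right (−y) of the pointer, and the coupon on the stage has its brass end up-left and its bead on top. Next I'll measure positions from these images.

```bash
python3 - <<'E'
from h import *
t=cv2.imread("pics/top0.png");s=cv2.imread("pics/side0.png")
mt,ms=ctrl.camera_model("top"),ctrl.camera_model("side")
# brass pixels: prongs
def brass(im,x0,y0,x1,y1):
    b,g,r=[im[...,i].astype(int) for i in range(3)]
    m=((r-b)>45)&(r>110)
    z=np.zeros_like(m);z[y0:y1,x0:x1]=m[y0:y1,x0:x1];return z
for nm,im,box in [("top",t,(260,110,340,190)),("side",s,(355,165,425,215))]:
    m=brass(im,*box);n,l,st,c=cv2.connectedComponentsWithStats(m.astype(np.uint8),connectivity=8)
    for i in range(1,n):
        if st[i,4]>5:
            v,u=np.where(l==i);a=[(u[k],v[k]) for k in (u.argmin(),u.argmax(),v.argmin(),v.argmax())]
            print(nm,st[i],a)
# dimmer
g=lambda q:[r for r in ctrl.spot_point("top",q)]
print(onz(mt,[227.6,222.],.0545),onz(mt,[215.1,210.9],0.006))
hsv=cv2.cvtColor(t,cv2.COLOR_BGR2HSV)
w=(hsv[...,1]<45)&(hsv[...,2]>140);z=np.zeros(w.shape,np.uint8);z[195:245,175:260]=w[195:245,175:260]
z=cv2.morphologyEx(z,cv2.MORPH_CLOSE,np.ones((9,9)))
cs=max(cv2.findContours(z,0,1)[0],key=cv2.contourArea);box=cv2.boxPoints(cv2.minAreaRect(cs))
P=np.array([onz(mt,p,.014) for p in box]);print("dimmer corners",P.round(4),P.mean(0))
o=brass(t,205,200,228,216);v,u=np.where(o);print("orange",u.mean(),v.mean(),onz(mt,[u.mean(),v.mean()],.010))
ctrl.get_image("top")
for q in ["coupon","stage"]:
    r=ctrl.regions_of("top",q)[0];cs=max(cv2.findContours(r['mask'].astype(np.uint8),0,1)[0],key=cv2.contourArea)
    rc=cv2.minAreaRect(cs);print(q,r['score'],rc,np.array([onz(mt,p,{'coupon':.07,'stage':.04}[q]) for p in cv2.boxPoints(rc)]).round(4))
b=brass(t,395,200,425,225);v,u=np.where(b);print("brass end",onz(mt,[u.mean(),v.mean()],.07))
E
```

```text
top [307 146   2   5   6] [(np.int64(307), np.int64(146)), (np.int64(308), np.int64(146)), (np.int64(307), np.int64(146)), (np.int64(307), np.int64(150))]
side [367 181  23  10  38] [(np.int64(367), np.int64(190)), (np.int64(389), np.int64(182)), (np.int64(388), np.int64(181)), (np.int64(367), np.int64(190))]
side [368 188  33  16  69] [(np.int64(368), np.int64(203)), (np.int64(400), np.int64(188)), (np.int64(400), np.int64(188)), (np.int64(368), np.int64(203))]
[0.53359558 0.23771036 0.0545    ] [0.57449196 0.2808688  0.006     ]
dimmer corners [[0.615  0.3905 0.014 ]
 [0.6186 0.1626 0.014 ]
 [0.484  0.1578 0.014 ]
 [0.4802 0.3822 0.014 ]] [0.54945062 0.27327034 0.014     ]
orange 215.71428571428572 208.97142857142856 [0.57890796 0.27873368 0.01      ]
coupon 0.73 ((411.9000549316406, 222.80003356933594), (23.702320098876953, 9.838699340820312), 63.43495178222656) [[ 0.5576 -0.216   0.07  ]
 [ 0.5697 -0.2388  0.07  ]
 [ 0.5141 -0.2654  0.07  ]
 [ 0.5022 -0.2428  0.07  ]]
stage 0.83 ((416.03277587890625, 235.1175994873047), (75.209716796875, 82.96965026855469), 39.89783477783203) [[ 0.4868 -0.1107  0.04  ]
 [ 0.6615 -0.2511  0.04  ]
 [ 0.5327 -0.4004  0.04  ]
 [ 0.363  -0.2597  0.04  ]]
brass end [ 0.56102234 -0.22888533  0.07      ]
```

```bash
cat >> h.py <<'E'
def go(p,Rt):
    "row (tool axes, deg, mm) from present pose to pose (p, Rt)"
    s=ctrl.state();R0=R.from_rotvec(s['ee_rot']);Rt=R.from_matrix(Rt)
    print("row",np.degrees((R0.inv()*Rt).as_rotvec()).round(2),(R0.inv().apply(np.array(p)-s['eef_pos'])*1e3).round(1))
def down(az):
    a=np.radians(az);y=np.array([np.cos(a),np.sin(a),0]);z=np.array([0,0,-1.]);return np.column_stack([np.cross(y,z),y,z])
E
python3 -c "
from h import *
go([.50,.235,.2],down(-18))
m=ctrl.camera_model('wrist');s=ctrl.state();V=m['view'];Rt=R.from_rotvec(s['ee_rot']).as_matrix()
print(m['intrinsics'],Rt.T@(-V[:3,:3].T@V[:3,3]-s['eef_pos']),V[:3,:3]@Rt)"
```

```text
row [ -0.    -0.   -50.24] [ 551.5 -657.9   22.5]
[[343.3336437    0.         325.97675255]
 [  0.         343.3336437  241.74074776]
 [  0.           0.           1.        ]] [ 6.67965412e-02  9.76297203e-05 -1.61413728e-01] [[ 1.15773902e-03  9.99998844e-01  9.85596002e-04]
 [-9.70141260e-01  1.36221522e-03 -2.42536759e-01]
 [-2.42537821e-01 -6.75373079e-04  9.70141716e-01]]
```

```bash
r='[0,0,-50.2,551,-658,22,1]'; python3 -m inch '[[0,0,-50.2,551,-658,22,1],[0,0,-50.2,551,-658,22,1],[0,0,-50.2,551,-658,22,1],[0,0,-50.2,551,-658,22,1],[0,0,-50.2,551,-658,22,1],[0,0,-50.2,551,-658,22,1],[0,0,-50.2,551,-658,22,1],[0,0,-50.2,551,-658,22,1],[0,0,-50.2,551,-658,22,1],[0,0,-50.2,551,-658,22,1],[0,0,-50.2,551,-658,22,1],[0,0,-50.2,551,-658,22,1],[0,0,-50.2,551,-658,22,1],[0,0,-50.2,551,-658,22,1],[0,0,-50.2,551,-658,22,1],[0,0,-50.2,551,-658,22,1],[0,0,-50.2,551,-658,22,1],[0,0,-50.2,551,-658,22,1],[0,0,-50.2,551,-658,22,1],[0,0,-50.2,551,-658,22,1]]'
python3 -m inch '[[0,0,0,0,0,0,1],[0,0,0,0,0,0,1]]'
```

```text
t: 2.82
eef_pos: [0.4919, 0.2134, 0.2013]
ee_rot: [2.541, 1.846, 0.001]
contact_force: [0.9, -0.6, 0.2]
gripper_width: 1.0
grip_force: 0.0
t: 2.98
eef_pos: [0.4914, 0.2129, 0.2005]
ee_rot: [-2.538, -1.85, 0.002]
contact_force: [0.0, 0.4, 0.1]
gripper_width: 1.0
grip_force: 0.0
```

```bash
python3 - <<'E'
from h import *
m=ctrl.camera_model("wrist");im=ctrl.get_image("wrist");cv2.imwrite("pics/w1.png",im);np.save("w1.npy",m)
for q,z in [("dimmer_base",0),("dimmer_top",.0545),("pointer",0)]:
    for r in ctrl.spot_point("wrist",q)[:2]: print(q,r['score'],r['uv'],onz(m,r['uv'],z).round(4))
E
```

```text
dimmer_base 0.82 [200.5, 190.7] [0.376  0.2825 0.    ]
dimmer_base 0.81 [357.3, 145.5] [0.5454 0.2762 0.    ]
dimmer_top 0.89 [361.4, 179.3] [0.5358 0.2475 0.0545]
dimmer_top 0.8 [173.6, 259.3] [0.3477 0.2302 0.0545]
pointer 0.78 [385.7, 131.5] [0.5765 0.2805 0.    ]
```

View pics/w1.png

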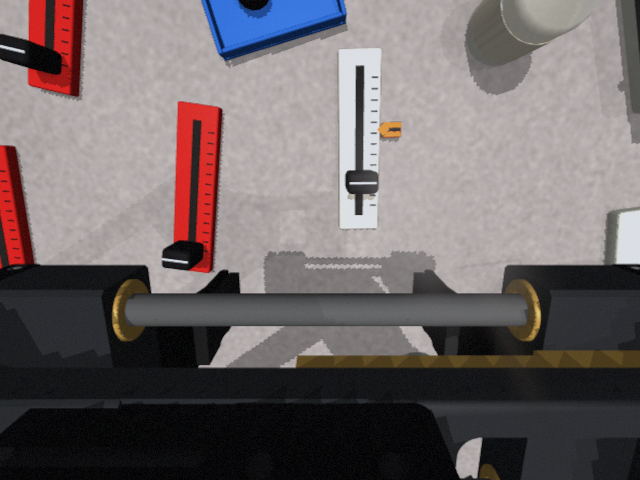

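The wrist picture shows the white dimmer (corners about 339,48 to 378,228), the white line at (362,183) and the pointer tip at (379,129). I'll measure these properly.

```bash
python3 - <<'E'
from h import *
m=np.load("w1.npy",allow_pickle=True).item();im=cv2.imread("pics/w1.png")
hsv=cv2.cvtColor(im,cv2.COLOR_BGR2HSV)
w=((hsv[...,1]<25)&(hsv[...,2]>185)).astype(np.uint8);z=np.zeros_like(w);z[40:235,330:385]=w[40:235,330:385]
z=cv2.morphologyEx(z,cv2.MORPH_CLOSE,np.ones((7,7)))
cs=max(cv2.findContours(z,0,1)[0],key=cv2.contourArea)
P=np.array([onz(m,p,.014)[:2] for p in cs[:,0].astype(float)])
rc=cv2.minAreaRect((P*1000).astype(np.float32));print("base",rc)
bp=cv2.boxPoints(rc);e=max([bp[1]-bp[0],bp[2]-bp[1]],key=np.linalg.norm);e=e/np.linalg.norm(e);e*=np.sign(e[1]);print("y axis",e,"yaw",np.degrees(np.arctan2(-e[0],e[1])))
g=im[170:195,345:380].min(2).astype(float)
v,u=np.where(g>150);v=v+170;u=u+345
k=(u>349)&(u<374)&(v>178)&(v<190);print("line",u[k].mean(),v[k].mean(),k.sum());L=onz(m,[u[k].mean(),v[k].mean()],.0545)
b,G,r=[im[...,i].astype(int) for i in range(3)];o=((r-b)>70);o[:,:375]=0;o[:,405:]=0;o[:115]=0;o[145:]=0
v,u=np.where(o);print("orange",u.min(),u.max(),v.min(),v.max(),v[u==u.min()])
T=onz(m,[u.min(),v[u<=u.min()+1].mean()],.008);C=onz(m,[u.mean(),v.mean()],.01)
c=np.array(rc[0])/1000
for n,X in [("line",L),("tip",T),("body",C)]: print(n,X,"along",(X[:2]-c)@e*1000,"across",(X[:2]-c)@[e[1],-e[0]]*1000)
D=down(np.degrees(np.arctan2(-e[0],e[1])))
go([L[0],L[1],.031],D)
E
```

```text
base ((543.7301025390625, 276.5419921875), (179.74839782714844, 53.09819030761719), 74.59760284423828)
y axis [0.26559615 0.9640843 ] yaw -15.40238
line 361.5 182.5 48
orange 378 400 122 136 [128 129 130]
line [0.53509681 0.2447882  0.0545    ] along -32.90630021324893 across 0.11046378988232262
tip [0.56849482 0.28496641 0.008     ] along 14.699258347164953 across 21.63778433375086
body [0.57897127 0.28144866 0.01      ] along 14.09035800155778 across 32.67226661243319
row [ 0.01  0.01 -2.72] [ 46.8  30.5 170.3]
```

```bash
python3 - <<'E'
from h import *
m=np.load("w1.npy",allow_pickle=True).item();im=cv2.imread("pics/w1.png").min(2)
s=ctrl.state();print(s['eef_pos'],R.from_rotvec(s['ee_rot']).as_matrix()[:,1])
l=[];r=[]
for v in range(56,224,4):
    row=im[v].astype(float)
    d=np.diff(cv2.GaussianBlur(row[None],(5,1),0)[0]);
    l.append((325+d[325:348].argmax()+.5,v)); r.append((370+d[370:390].argmin()+.5,v))
for n,q in [("L",l),("R",r)]:
    q=np.array(q);
    for _ in range(4):
        p=np.polyfit(q[:,1],q[:,0],1);e=abs(np.polyval(p,q[:,1])-q[:,0]);q=q[e<=max(1,np.median(e)*2)]
    A,B=[onz(m,[np.polyval(p,v),v],.014) for v in (50,226)];d=B-A;print(n,len(q),A,B,np.degrees(np.arctan2(d[0],-d[1])))
A,B=[onz(m,u,.0145) for u in ([360,66],[359,215])];d=B-A;print("slot",A,B,np.linalg.norm(d),np.degrees(np.arctan2(d[0],-d[1])))
E
```

```text
[0.49153266 0.20984405 0.20135091] [ 9.50416418e-01 -3.10980026e-01  2.35634559e-04]
L 42 [0.55166428 0.36231627 0.014     ] [0.50431218 0.20488299 0.014     ] -16.740010009890693
R 28 [0.58825929 0.35058342 0.014     ] [0.54031716 0.19337346 0.014     ] -16.959399858664078
slot [0.56659698 0.34333616 0.0145    ] [0.52635342 0.20998078 0.0145    ] 0.13929538316540313 -16.79259695999749
```

```bash
python3 -c "
from h import *
go([.536,.2448,.033],down(-16.85))"
```

```text
row [ 0.01  0.01 -1.27] [ 47.1  31.4 168.3]
```

```bash
python3 -m inch '[[0,0,-1.2,47,31.4,60,0.8],[0,0,-1.2,47,31.4,60,0.8],[0,0,-1.2,47,31.4,90,0.8],[0,0,-1.2,47,31.4,120,0.8],[0,0,-1.2,47,31.4,145,0.8],[0,0,-1.2,47,31.4,160,0.8],[0,0,-1.2,47,31.4,168,0.8],[0,0,-1.2,47,31.4,168,0.8],[0,0,-1.2,47,31.4,168,0.8],[0,0,-1.2,47,31.4,168,0.8]]'
python3 -m inch '[[0,0,0,0,0,0,0.3],[0,0,0,0,0,0,0.2],[0,0,0,0,0,0,0.2],[0,0,0,0,0,0,0.2],[0,0,0,0,0,0,0.2],[0,0,0,0,0,0,0.2]]' 8
python3 -c "
from h import *
go([.536,.2448,.033],down(-16.85))"
```

```text
t: 4.02
eef_pos: [0.5375, 0.2459, 0.0351]
ee_rot: [2.523, 1.871, 0.005]
contact_force: [0.8, -0.7, -0.3]
gripper_width: 0.801
grip_force: 0.0
t: 4.52
eef_pos: [0.5361, 0.2461, 0.0333]
ee_rot: [2.523, 1.872, 0.0]
contact_force: [0.6, -0.9, -0.8]
gripper_width: 0.432
grip_force: 0.0
row [ 0.01 -0.    0.02] [-1.2  0.3  0.3]
```

```bash
python3 -m inch '[[0,0,0,0,0,0,0.2],[0,0,0,0,0,0,0.2],[0,0,0,0,0,0,0.2],[0,0,0,0,0,0,0.2],[0,0,0,5,0,0,0.2],[0,0,0,10,0,0,0.2],[0,0,0,16,0,0,0.2],[0,0,0,22,0,0,0.2],[0,0,0,28,0,0,0.2],[0,0,0,34,0,0,0.2],[0,0,0,40,0,0,0.2],[0,0,0,44,0,0,0.2],[0,0,0,47,0,0,0.2],[0,0,0,48,0,0,0.2],[0,0,0,48,0,0,0.2],[0,0,0,48,0,0,0.2]]' 8; python3 - <<'E'
from h import *
s=ctrl.state();print(s['eef_pos'])
m=ctrl.camera_model("wrist");im=ctrl.get_image("wrist");cv2.imwrite("pics/w2.png",im);np.save("w2.npy",m)
t=ctrl.get_image("top");cv2.imwrite("pics/t2.png",t)
c=cv2.resize(im[100:400,160:480],(800,600)[::1] if 0 else (640,600));cv2.imwrite("pics/w2c.png",c)
E
```

```text
t: 5.85
eef_pos: [0.5502, 0.2924, 0.0332]
ee_rot: [-2.523, -1.872, -0.002]
contact_force: [1.6, 0.7, -2.6]
gripper_width: 0.322
grip_force: 8.0
[0.55016804 0.2923724  0.03319235]
```

View pics/w2.png

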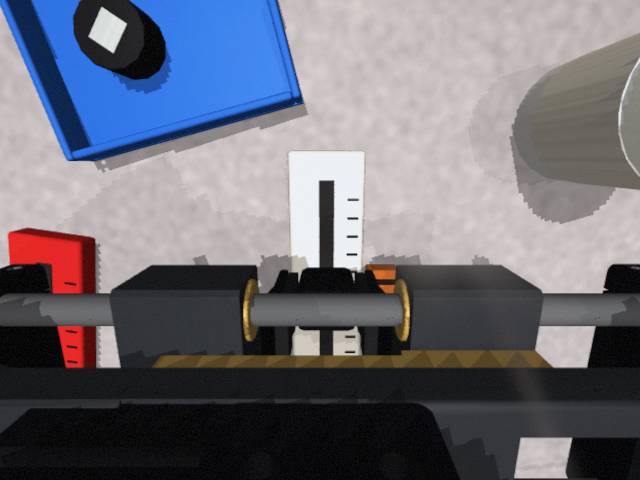

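The grip is held and the pointer is beside it, but its tip is hidden. I'll release, lift back and check.

```bash
python3 -m inch '[[0,0,0,0,0,0,0.8],[0,0,0,0,0,0,0.8],[0,0,0,0,0,0,0.8],[0,0,0,0,0,0,0.8],[0,0,0,0,0,-25,0.8],[0,0,0,0,0,-50,0.8],[0,0,0,-20,0,-80,0.8],[0,0,0,-60,0,-100,0.8],[0,0,0,-80,0,-110,0.8],[0,0,0,-80,0,-110,0.8],[0,0,0,-80,0,-110,0.8],[0,0,0,-80,0,-110,0.8]]' 8; python3 - <<'E'
from h import *
s=ctrl.state();print(s['eef_pos'])
m=ctrl.camera_model("wrist");im=ctrl.get_image("wrist");cv2.imwrite("pics/w3.png",im);np.save("w3.npy",m)
print([(q,[(r['score'],r['uv']) for r in ctrl.spot_point("wrist",q)[:2]]) for q in ("dimmer_top","pointer")])
cv2.imwrite("pics/w3c.png",cv2.resize(im[100:280,220:460],(800,600),interpolation=cv2.INTER_CUBIC))
E
```

```text
t: 6.95
eef_pos: [0.5267, 0.2156, 0.143]
ee_rot: [-2.523, -1.871, -0.0]
contact_force: [0.3, 0.1, -0.2]
gripper_width: 0.796
grip_force: 0.0
[0.52669612 0.21562186 0.1429681 ]
[('dimmer_top', [(0.65, [325.3, 134.7]), (0.59, [323.8, 156.1])]), ('pointer', [(0.72, [357.7, 141.7])])]
```

View pics/w3c.png

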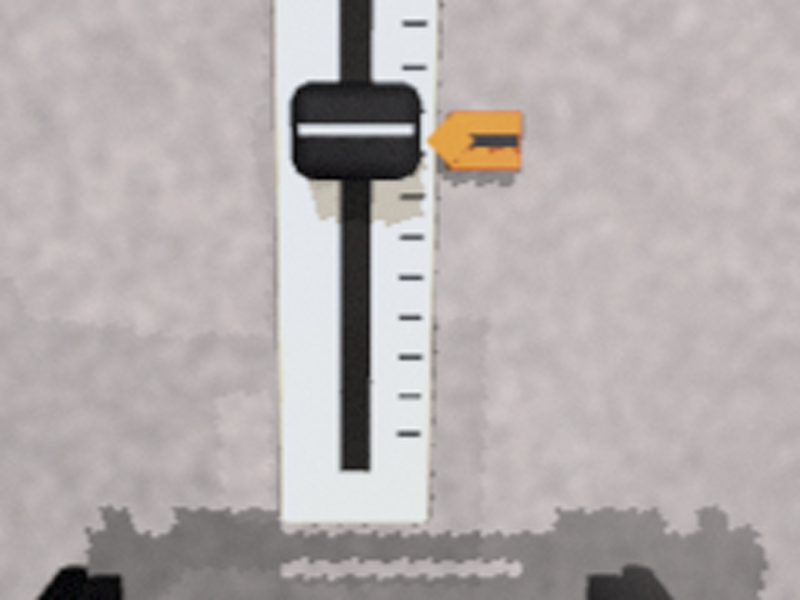

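The line is at about (326.8,138.7) and the pointer tip at (348.4,142.0), at different heights, so I'll project both.

```bash
python3 - <<'E'
from h import *
m=np.load("w3.npy",allow_pickle=True).item()
e=np.array([.29,.957])
L=onz(m,[326.8,138.7],.0545)
for uv,z in [([348.4,142],.012),([348.4,142],.006),([348.4,142.],.009)]:
    T=onz(m,uv,z);print(L,T,((T-L)[:2]@e)*1000)
# scale check with ticks (crop)
for v in (433,396,357,318,278,237,196,67,23):
    X=onz(m,[220+412*.3,100+v*.3],.014);print(v,round(X[:2]@e*1000,1),end='; ')
print(L[:2]@e*1000)
E
```

```text
[0.55051938 0.29015769 0.0545    ] [0.56733438 0.28449962 0.012     ] -0.5384250429270546
[0.55051938 0.29015769 0.0545    ] [0.56775661 0.28461662 0.006     ] -0.3040088949354007
[0.55051938 0.29015769 0.0545    ] [0.56754549 0.28455812 0.009     ] -0.4212169689312541
433 363.7; 396 373.4; 357 383.5; 318 393.4; 278 403.4; 237 413.5; 196 423.4; 67 453.6; 23 463.5; 437.3315294150518
```

The dimmer is set within 0.5 mm. Next, the coupon.

```bash
python3 -c "
from h import *
go([.475,-.265,.2],down(-63))"
```

```text
row [-0.07  0.08 46.21] [-475.4   89.8  -57.8]
```

```bash
python3 -m inch '[[0,0,0,0,0,-30,1],[0,0,0,0,0,-58,1],[0,0,46.2,-475,90,-58,1],[0,0,46.2,-475,90,-58,1],[0,0,46.2,-475,90,-58,1],[0,0,46.2,-475,90,-58,1],[0,0,46.2,-475,90,-58,1],[0,0,46.2,-475,90,-58,1],[0,0,46.2,-475,90,-58,1],[0,0,46.2,-475,90,-58,1],[0,0,46.2,-475,90,-58,1],[0,0,46.2,-475,90,-58,1],[0,0,46.2,-475,90,-58,1],[0,0,46.2,-475,90,-58,1],[0,0,46.2,-475,90,-58,1],[0,0,46.2,-475,90,-58,1],[0,0,46.2,-475,90,-58,1],[0,0,46.2,-475,90,-58,1]]'; python3 - <<'E'
from h import *
s=ctrl.state();print(s['eef_pos'],s['ee_rot'])
m=ctrl.camera_model("wrist");im=ctrl.get_image("wrist");cv2.imwrite("pics/w4.png",im);np.save("w4.npy",m)
for q,z in (("coupon",.04),("coupon_face",.055)):
    for r in ctrl.spot_point("wrist",q)[:2]: print(q,r['score'],r['uv'],onz(m,r['uv'],z).round(4))
E
```

```text
t: 8.6
eef_pos: [0.4757, -0.2638, 0.2007]
ee_rot: [-3.053, -0.735, 0.001]
contact_force: [0.5, -0.3, -0.1]
gripper_width: 0.999
grip_force: 0.0
[ 0.47566272 -0.26375595  0.20065286] [-3.05320379e+00 -7.34763293e-01  6.23126297e-04]
coupon 0.69 [336.7, 153.8] [ 0.541  -0.2409  0.04  ]
coupon_face 0.74 [337.0, 117.9] [ 0.567  -0.2272  0.055 ]
```

View pics/w4.png

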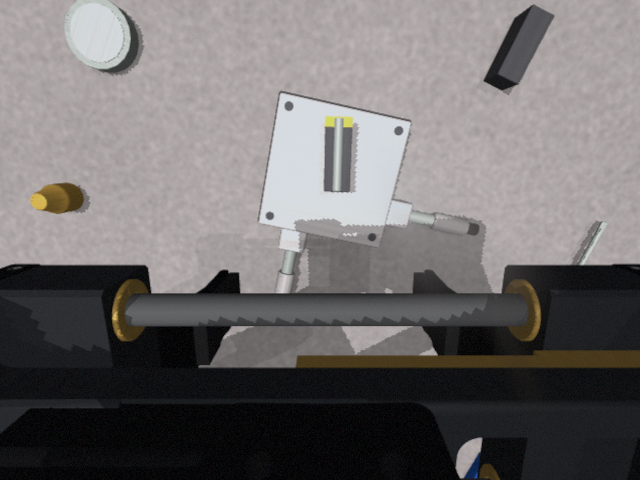

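The picture shows the coupon on the stage (top roughly 325–353, 117–192), brass end up, bead along it, nearly aligned with the tool. I'll measure its axis.

```bash
python3 - <<'E'
from h import *
m=np.load("w4.npy",allow_pickle=True).item();im=cv2.imread("pics/w4.png")
sat=cv2.cvtColor(im,cv2.COLOR_BGR2HSV)[...,1]
g=im.max(2).astype(float);mask=((g<140)|(sat>100)).astype(np.uint8)
for v in range(110,200,8): print(v,''.join('#' if x else '.' for x in mask[v,315:365]))
br=(sat>120)[105:140,315:365];v,u=np.where(br);print("brass",u.min()+315,u.max()+315,v.min()+105,v.max()+105)
for u in (328,338,348): print(u,[(v,int(g[v,u])) for v in range(184,198)])
# bead centreline
pts=[]
for v in range(130,186,3):
    row=g[v,325:354]; k=row>row.max()-50; pts.append((325+np.where(k)[0].mean(),v))
pts=np.array(pts);p=np.polyfit(pts[:,1],pts[:,0],1)
print("bead",p,np.std(pts[:,0]-np.polyval(p,pts[:,1])))
A,B=[onz(m,[np.polyval(p,v),v],.0725) for v in (120,188)];d=A-B;print(A,B,np.degrees(np.arctan2(d[1],d[0])))
E
```

```text
110 ..............................................####
118 ...........#########........#########.............
126 ...........########.........#########.............
134 ..........#########........###########............
142 ..........#########........##########.............
150 ..........#########........##########.............
158 ..........#########.......##########..............
166 ..........#########.......##########..............
174 .........#########........##########..............
182 .........#########........#########...............
190 .........#########.......##########...............
198 ..................................................
brass 326 351 117 126
328 [(184, 101), (185, 100), (186, 99), (187, 99), (188, 98), (189, 102), (190, 93), (191, 158), (192, 208), (193, 215), (194, 222), (195, 225), (196, 225), (197, 225)]
338 [(184, 187), (185, 186), (186, 185), (187, 185), (188, 184), (189, 183), (190, 159), (191, 127), (192, 174), (193, 216), (194, 223), (195, 224), (196, 224), (197, 224)]
348 [(184, 97), (185, 96), (186, 97), (187, 96), (188, 94), (189, 92), (190, 96), (191, 103), (192, 183), (193, 220), (194, 226), (195, 224), (196, 224), (197, 225)]
bead [2.32525759e-03 3.37139947e+02] 1.2661680221574951
[ 0.56390895 -0.22857818  0.0725    ] [ 0.51623518 -0.25364349  0.0725    ] 27.73393060373048
```

```bash
python3 - <<'E'
from h import *
m=np.load("w4.npy",allow_pickle=True).item()
A,B=[onz(m,x,.07) for x in ([338.9,116.6],[336.8,191.4])];d=A-B;az=np.degrees(np.arctan2(d[1],d[0]));print(A,B,np.linalg.norm(d),az)
c=(A+B)/2;t=c-d/np.linalg.norm(d)*.004;print(c,t)
go([t[0],t[1],.044],down(az-90))
E
```

```text
[ 0.56699089 -0.22839476  0.07      ] [ 0.51324281 -0.25455228  0.07      ] 0.05977517126387973 25.950746402713317
[ 0.54011685 -0.24147352  0.07      ] [ 0.53652017 -0.24322391  0.07      ]
row [-0.01 -0.01  1.13] [ 63.6   9.2 157.2]
```

```bash
python3 -m inch '[[0,0,1.1,63.6,9.2,40,0.8],[0,0,1.1,63.6,9.2,60,0.7],[0,0,1.1,63.6,9.2,90,0.7],[0,0,1.1,63.6,9.2,120,0.7],[0,0,1.1,63.6,9.2,140,0.7],[0,0,1.1,63.6,9.2,150,0.7],[0,0,1.1,63.6,9.2,156,0.7],[0,0,1.1,63.6,9.2,156,0.7],[0,0,1.1,63.6,9.2,156,0.7],[0,0,1.1,63.6,9.2,156,0.7]]'
python3 -c "
from h import *
go([.53652,-.24322,.044],down(-64.05))"
```

```text
t: 9.58
eef_pos: [0.5375, -0.2455, 0.0473]
ee_rot: [3.06, 0.703, 0.004]
contact_force: [-0.8, -0.1, 1.7]
gripper_width: 0.698
grip_force: 0.0
row [ 0.17 -0.11 -0.09] [ 0.1 -2.5  3.2]
```

```bash
python3 -m inch '[[0,0,0,0,0,0,0.7],[0,0,0,0,0,0,0.7]]'
python3 -c "
from h import *
go([.53652,-.24322,.044],down(-64.05))"
```

```text
t: 9.75
eef_pos: [0.537, -0.2454, 0.0467]
ee_rot: [3.06, 0.702, 0.003]
contact_force: [0.1, -1.1, 0.2]
gripper_width: 0.702
grip_force: 0.0
row [ 0.12 -0.08 -0.1 ] [ 0.5 -2.2  2.7]
```

```bash
python3 -m inch '[[0,0,0,0.5,-2.2,2,0.6],[0,0,0,0.5,-2.2,2,0.5],[0,0,0,0.5,-2.2,2,0.4],[0,0,0,0.5,-2.2,2,0.35],[0,0,0,0.5,-2.2,2,0.3],[0,0,0,0.5,-2.2,2,0.25],[0,0,0,0.5,-2.2,2,0.2],[0,0,0,0.5,-2.2,2,0.1],[0,0,0,0.5,-2.2,2,0.1],[0,0,0,0.5,-2.2,2,0.1],[0,0,0,0.5,-2.2,2,0.1],[0,0,0,0.5,-2.2,2,0.1]]' 35
python3 -c "
from h import *
s=ctrl.state();print(R.from_rotvec(s['ee_rot']).as_matrix(),s['eef_pos'])"
```

```text
t: 10.75
eef_pos: [0.5357, -0.2427, 0.0432]
ee_rot: [3.062, 0.703, 0.0]
contact_force: [1.0, -2.2, -1.0]
gripper_width: 0.252
grip_force: 35.0
[[ 8.99862493e-01  4.36173658e-01  1.84792481e-04]
 [ 4.36173694e-01 -8.99862456e-01 -2.62425943e-04]
 [ 5.18245325e-05  3.16748882e-04 -9.99999948e-01]] [ 0.53574514 -0.24268191  0.04318747]
```

```bash
python3 - <<'E'
from h import *
mt,ms=ctrl.camera_model("top"),ctrl.camera_model("side")
t=cv2.imread("pics/top0.png").astype(int)
rb=(t[...,2]-t[...,0])
for v in range(140,176,2):
    a=rb[v,268:290].argmax()+268;b=rb[v,298:318].argmax()+298;print(v,a,rb[v,a],b,rb[v,b])
a=tri([(mt,[276.5,160]),(ms,[367.,190])]);b=tri([(mt,[306.,162]),(ms,[368.,203])]);print(a,b,np.linalg.norm(a[0]-b[0]))
E
```

```text
140 278 48 308 34
142 278 51 308 35
144 277 44 308 36
146 277 46 307 50
148 277 44 307 48
150 277 43 307 46
152 276 46 306 46
154 276 47 306 44
156 276 42 306 45
158 275 37 305 44
160 275 12 305 48
162 273 11 305 45
164 276 11 305 28
166 273 9 314 9
168 273 10 301 9
170 273 9 308 9
172 276 8 313 9
174 278 12 311 9
(array([0.65756883, 0.10191458, 0.20593388]), [array([ 0.10622734, -1.08780899]), array([-0.89594077,  0.26233681])]) (array([0.64814705, 0.03105407, 0.20709871]), [array([-0.08895023,  0.92519182]), array([ 0.79165888, -0.23405182])]) 0.07149363015869793
```

```bash
python3 -m inch '[[0,0,0,0,0,-10,0.1],[0,0,0,0,0,-25,0.1],[0,0,0,0,0,-50,0.1],[0,0,0,0,0,-80,0.1],[0,0,0,0,0,-110,0.1],[0,0,0,0,0,-140,0.1],[0,0,0,0,0,-165,0.1],[0,0,0,0,0,-180,0.1],[0,0,0,0,0,-180,0.1],[0,0,0,0,0,-180,0.1]]' 35
```

```text
t: 11.58
eef_pos: [0.5357, -0.2424, 0.2238]
ee_rot: [3.061, 0.703, 0.001]
contact_force: [-0.1, -1.1, -4.0]
gripper_width: 0.25
grip_force: 35.0
```

```bash
cat >> h.py <<'E'
OFF=np.array([.03435,0,-.0118])
def hold(F,yaw,s):
    a,t=np.radians([yaw,25]);x=np.array([np.cos(t)*np.cos(a),np.cos(t)*np.sin(a),np.sin(t)]);y=np.array([-np.sin(a),np.cos(a),0]);z=np.cross(x,y)
    Rt=np.column_stack([x,-y,-z]);p=np.array(F)-s*x-Rt@OFF;print("tcp",p);go(p,Rt)
E
python3 - <<'E'
from h import *
mt,ms=ctrl.camera_model("top"),ctrl.camera_model("side")
a=tri([(mt,[275.3,159.5]),(ms,[367.,190.3])]);b=tri([(mt,[305.1,164]),(ms,[368.,203.3])]);print(a,b,np.linalg.norm(a[0]-b[0]))
hold([.642,.068,.2246],-6,.08)
E
```

```text
(array([0.65907302, 0.10511549, 0.20328422]), [array([ 0.08264894, -0.85412301]), array([-0.70243492,  0.20626488])]) (array([0.64647386, 0.03303093, 0.20435699]), [array([ 0.00630464, -0.06424319]), array([-0.0550363 ,  0.01603471])]) 0.07318519914949345
tcp [0.54389101 0.07831167 0.16557917]
row [-6.92 24.3  31.36] [ 147.3 -285.1   58.1]
```

```bash
python3 -m inch '[[0,0,0,40,-80,0,0.1],[-6.9,24.3,31.4,147,-285,58,0.1],[-6.9,24.3,31.4,147,-285,58,0.1],[-6.9,24.3,31.4,147,-285,58,0.1],[-6.9,24.3,31.4,147,-285,58,0.1],[-6.9,24.3,31.4,147,-285,58,0.1],[-6.9,24.3,31.4,147,-285,58,0.1],[-6.9,24.3,31.4,147,-285,58,0.1],[-6.9,24.3,31.4,147,-285,58,0.1],[-6.9,24.3,31.4,147,-285,58,0.1],[-6.9,24.3,31.4,147,-285,58,0.1],[-6.9,24.3,31.4,147,-285,58,0.1],[-6.9,24.3,31.4,147,-285,58,0.1],[-6.9,24.3,31.4,147,-285,58,0.1]]'; python3 - <<'E'
from h import *
s=ctrl.state();print(s['q'])
m=ctrl.camera_model("wrist");im=ctrl.get_image("wrist");cv2.imwrite("pics/w5.png",im);np.save("w5.npy",m)
print([(r['score'],r['uv']) for r in ctrl.spot_point("wrist","coupon_face")[:2]])
E
```

```text
t: 12.75
eef_pos: [0.5438, 0.0766, 0.1651]
ee_rot: [3.041, -0.164, 0.672]
contact_force: [0.6, -0.8, -3.4]
gripper_width: 0.247
grip_force: 35.0
[ 0.03327229 -0.23030828  2.14898631 -0.08237953  0.79338867  1.75692149]
[(0.7, [324.8, 229.9])]
```

View pics/w5.png

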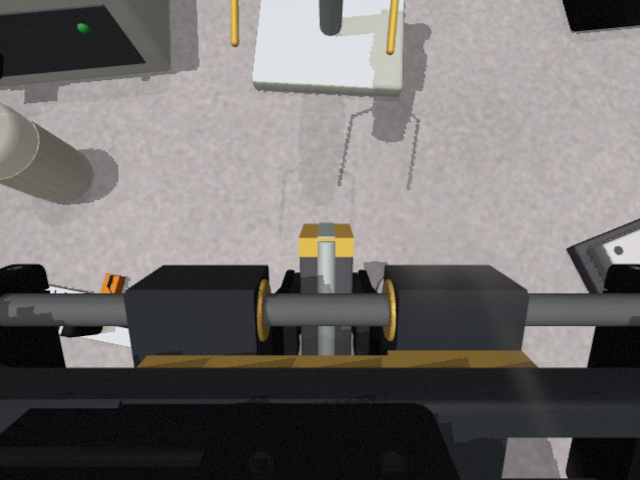

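The prong tips show at about (235,45) and (390,52) and the held coupon's brass face at (326,230). I'll fit the focus pose to all views.

```bash
cat >> h.py <<'E'
from scipy.optimize import least_squares
def tips(im,boxes):
    out=[]
    sat=cv2.cvtColor(im,cv2.COLOR_BGR2HSV)
    m=(sat[...,1]>110)&(sat[...,0]>12)&(sat[...,0]<35)&(sat[...,2]>90)
    for x0,y0,x1,y1 in boxes:
        v,u=np.where(m[y0:y1,x0:x1]);v=v+y0;u=u+x0;b=v.max();out.append((u[v>b-8].mean()+.0,b+.5))
    return np.array(out)
def frame(yaw):
    a,t=np.radians([yaw,25]);x=np.array([np.cos(t)*np.cos(a),np.cos(t)*np.sin(a),np.sin(t)]);y=np.array([-np.sin(a),np.cos(a),0]);return np.column_stack([x,y,np.cross(x,y)])
def fit(obs):
    f=lambda p:np.concatenate([(proj(m,p[:3]+frame(p[3])@[0,sy*.036,-.02])-uv)/sg for m,uv,sy,sg in obs])
    r=least_squares(f,[.642,.068,.2246,-8],x_scale=[.01,.01,.01,1]);J=np.linalg.inv(r.jac.T@r.jac)
    print("fit",r.x.round(4),"sd",np.sqrt(np.diag(J)).round(4),"res",r.fun.round(2));return r.x
def statics():
    mt,ms=ctrl.camera_model("top"),ctrl.camera_model("side")
    return [(mt,np.array([275.3,159.5]),1,1.2),(mt,np.array([305.1,164.]),-1,1.2),(ms,np.array([367.,190.3]),1,1.2),(ms,np.array([368.,203.3]),-1,1.2)]
E
python3 - <<'E'
from h import *
m=np.load("w5.npy",allow_pickle=True).item();im=cv2.imread("pics/w5.png")
t=tips(im,[(220,0,250,60),(375,0,405,65)]);print(t)
w=[(m,t[0],1,.5),(m,t[1],-1,.5)]
fit(w);p=fit(w+statics())
hold(p[:3],p[3],.04)
E
```

```text
[[234.09615385  45.5       ]
 [389.87234043  54.5       ]]
fit [ 0.6445  0.0735  0.2185 -9.9396] sd [6.000e-04 2.000e-04 6.000e-04 2.954e-01] res [0. 0. 0. 0.]
fit [ 0.6445  0.0735  0.2185 -9.9315] sd [5.000e-04 2.000e-04 6.000e-04 2.934e-01] res [ 0.08 -0.03  0.04 -0.07 -0.68 -0.39 -1.18  0.31 -0.82  0.59 -0.34  0.52]
tcp [0.58303763 0.08425866 0.17637027]
row [-1.63  0.06  3.4 ] [ 39.3 -11.6   6. ]
```

```bash
python3 -m inch '[[-0.8,0,1.7,15,-6,3,0.1],[-1.6,0,3.4,30,-11.6,6,0.1],[-1.6,0,3.4,39,-11.6,6,0.1],[-1.6,0,3.4,39,-11.6,6,0.1],[-1.6,0,3.4,39,-11.6,6,0.1],[-1.6,0,3.4,39,-11.6,6,0.1],[-1.6,0,3.4,39,-11.6,6,0.1],[-1.6,0,3.4,39,-11.6,6,0.1]]'; python3 - <<'E'
from h import *
m=ctrl.camera_model("wrist");im=ctrl.get_image("wrist");cv2.imwrite("pics/w6.png",im);np.save("w6.npy",m)
e=proj(m,np.array([.6445,.0735,.2185])+frame(-9.9)@[0,.036,-.02]),proj(m,np.array([.6445,.0735,.2185])+frame(-9.9)@[0,-.036,-.02]);print(e)
bx=[(int(c[0])-15,max(0,int(c[1])-40),int(c[0])+15,int(c[1])+25) for c in e]
t=tips(im,bx);print(t)
m5=np.load("w5.npy",allow_pickle=True).item()
o=[(m,t[0],1,.5),(m,t[1],-1,.5),(m5,np.array([234.1,45.5]),1,.5),(m5,np.array([389.9,54.5]),-1,.5)]
p=fit(o[:2]);p=fit(o);p=fit(o+statics())
# coupon face: top edge of end (brass) corners
sat=cv2.cvtColor(im,cv2.COLOR_BGR2HSV)[...,1];k=sat[215:270,290:365]>110;v,u=np.where(k);v=v+215;u=u+290
print("brass rows",[(r,u[v==r].min(),u[v==r].max()) for r in range(v.min(),v.max()+1,3)])
s=ctrl.state();Rt=R.from_rotvec(s['ee_rot']).as_matrix()
for q in ([.03435,.011,-.0268],[.03435,-.011,-.0268],[.03435,.011,.0032],[.03435,-.011,.0032]): print(proj(m,s['eef_pos']+Rt@q).round(1))
hold(p[:3],p[3],0)
cv2.imwrite("pics/w6c.png",cv2.resize(im[0:300,180:500],(640,600)))
E
```

```text
t: 13.52
eef_pos: [0.5818, 0.0853, 0.1757]
ee_rot: [3.021, -0.259, 0.667]
contact_force: [-0.0, 0.3, -3.5]
gripper_width: 0.247
grip_force: 35.0
(array([253.05118174, 134.48975001]), array([405.88178747, 134.81585205]))
[[253.         134.5       ]
 [405.78846154 133.5       ]]
fit [ 0.6448  0.0734  0.2185 -9.3616] sd [4.000e-04 2.000e-04 7.000e-04 2.872e-01] res [-0.  0.  0.  0.]
fit [ 0.6448  0.0734  0.2182 -9.641 ] sd [3.000e-04 1.000e-04 4.000e-04 2.063e-01] res [ 0.28 -0.14 -0.25  1.24  0.31  0.2  -0.27 -1.26]
fit [ 0.6448  0.0734  0.2183 -9.6393] sd [3.000e-04 1.000e-04 4.000e-04 2.056e-01] res [ 0.29 -0.15 -0.2   1.22  0.32  0.17 -0.23 -1.3  -0.67 -0.41 -1.15  0.17
 -0.78  0.65 -0.19  0.58]
brass rows [(224, np.int64(304), np.int64(348)), (227, np.int64(303), np.int64(349)), (230, np.int64(302), np.int64(350)), (233, np.int64(301), np.int64(351)), (236, np.int64(300), np.int64(352)), (239, np.int64(299), np.int64(353)), (242, np.int64(299), np.int64(353)), (245, np.int64(299), np.int64(353)), (248, np.int64(299), np.int64(353)), (251, np.int64(299), np.int64(352)), (254, np.int64(299), np.int64(352))]
[354.5 237.3]
[299.8 237.2]
[349.6 223. ]
[304.4 223. ]
tcp [0.61904603 0.07779782 0.19303932]
row [ 0.05  0.09 -0.15] [41.6  1.2  0.4]
```

View pics/w6c.png

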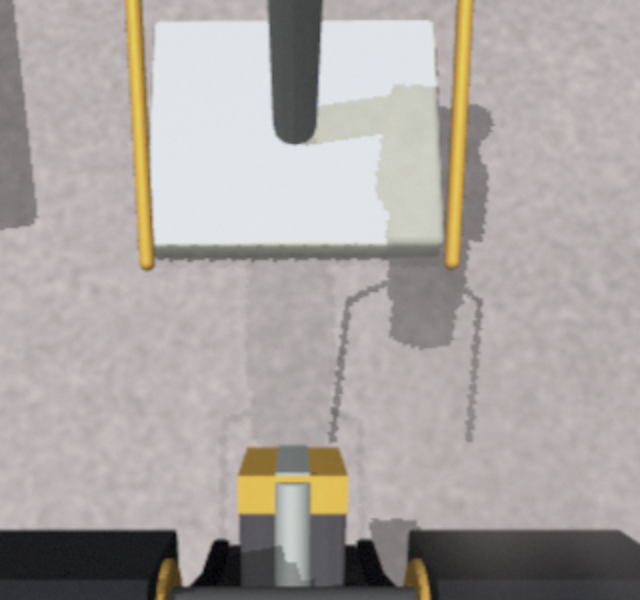

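The held coupon matches the predicted in-hand pose and sits centred between the prong tips, seen at (253,134) and (406,134). Now the final approach.

```bash
python3 -m inch '[[0,0,0,6,0.6,0.2,0.1],[0,0,0,14,1.2,0.4,0.1],[0,0,0,22,1.2,0.4,0.1],[0,0,0,30,1.2,0.4,0.1],[0,0,0,36,1.2,0.4,0.1],[0,0,0,40,1.2,0.4,0.1],[0,0,0,41,1.2,0.4,0.1],[0,0,0,41,1.2,0.4,0.1],[0,0,0,41,1.2,0.4,0.1],[0,0,0,41,1.2,0.4,0.1],[0,0,0,41,1.2,0.4,0.1],[0,0,0,41,1.2,0.4,0.1]]'; python3 - <<'E'
from h import *
m=ctrl.camera_model("wrist");im=ctrl.get_image("wrist");cv2.imwrite("pics/w7.png",im)
F=np.array([.6448,.0734,.2183])
e=[proj(m,F+frame(-9.64)@[0,s*.036,-.02]) for s in(1,-1)];print(e)
t=tips(im,[(int(c[0])-15,int(c[1])-50,int(c[0])+15,int(c[1])+20) for c in e]);print(t)
o=[(m,t[0],1,.5),(m,t[1],-1,.5)]
fit(o)
m5=np.load("w5.npy",allow_pickle=True).item();m6=np.load("w6.npy",allow_pickle=True).item()
p=fit(o+[(m6,np.array([253,134.5]),1,.5),(m6,np.array([405.8,133.5]),-1,.5),(m5,np.array([234.1,45.5]),1,.5),(m5,np.array([389.9,54.5]),-1,.5)])
hold(p[:3],p[3],0)
c=np.hstack([cv2.resize(im[100:340,200:460],(400,370)),cv2.resize(ctrl.get_image("side")[150:220,330:430],(400,370),interpolation=2)]);cv2.imwrite("pics/w7c.png",c)
E
```

```text
t: 14.57
eef_pos: [0.6189, 0.0781, 0.1929]
ee_rot: [3.021, -0.259, 0.668]
contact_force: [0.1, -0.3, -3.1]
gripper_width: 0.248
grip_force: 35.0
[array([255.73187001, 221.08135743]), array([399.58246611, 220.83858064])]
[[255.5        220.5       ]
 [399.55555556 219.5       ]]
fit [ 0.6452  0.0733  0.2186 -9.3299] sd [3.000e-04 2.000e-04 8.000e-04 2.899e-01] res [ 0. -0.  0.  0.]
fit [ 0.6452  0.0734  0.2179 -9.5357] sd [2.000e-04 1.000e-04 3.000e-04 1.686e-01] res [ 0.63  0.43 -0.52  1.44  0.53 -0.51 -0.72  0.35  0.72  0.22 -0.54 -1.78]
tcp [0.61936925 0.077703   0.19270801]
row [ 0.08  0.07 -0.24] [0.3 0.3 0.5]
```

View pics/w7c.png

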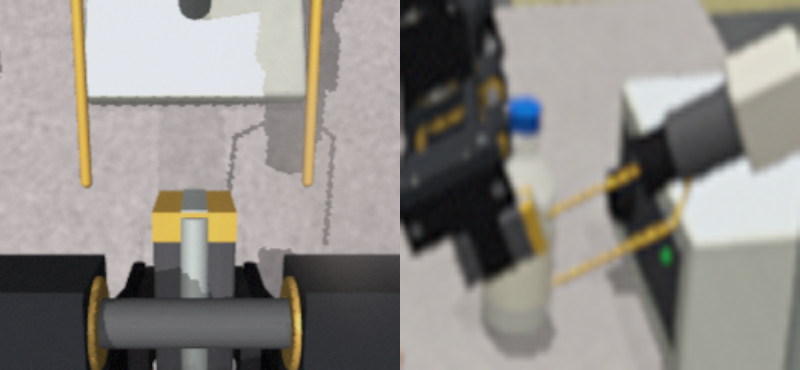

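The coupon face is between the prong tips, facing the lens, with the bead up. The residual is about 0.5 mm. I'll let it settle, check and hand in.

```bash
python3 -m inch '[[0,0,-0.2,0.3,0.2,0.2,0.1],[0,0,-0.2,0.3,0.2,0.2,0.1],[0,0,-0.2,0.3,0.2,0.2,0.1],[0,0,-0.2,0.3,0.2,0.2,0.1],[0,0,-0.2,0.3,0.2,0.2,0.1],[0,0,-0.2,0.3,0.2,0.2,0.1],[0,0,-0.2,0.3,0.2,0.2,0.1],[0,0,-0.2,0.3,0.2,0.2,0.1]]'; python3 -c "
from h import *
hold([.6451,.0734,.2182],-9.55,0);print(abs(ctrl.state()['qd']).max());print(ctrl.finish_job())"
```

```text
t: 15.33
eef_pos: [0.6195, 0.0778, 0.1931]
ee_rot: [3.021, -0.254, 0.668]
contact_force: [0.7, 0.3, -4.3]
gripper_width: 0.249
grip_force: 35.0
tcp [0.61931756 0.07773763 0.19298863]
row [ 0.08  0.06 -0.04] [-0.1  0.1  0. ]
0.0014587884138174646
the job is handed in; nothing more can be done
None
```

The job is handed in at about 15 s: the dimmer line is within about 0.5 mm of the pointer tip, and the coupon is held steady, bead up, its polished end within about 1 mm of the measured focus point and facing the lens.

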